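# Hold a picture-frame corner true with the carpenter's square

## Task

Pick up the steel carpenter's square by its blue handle and, keeping it flat, press its heel fully home into the inner corner of the half-built picture frame, so that one leg's outer edge lies along the fixed rail and the other leg pushes the sprung, inward-leaning rail out square. Finish while still gripping the square and pressing it lightly against both rails: do not let go, as the sprung rail must be held at its right angle. Leave the other things on the worktop where they stand.

Things in the scene. Friction and masses are not known exactly. Their poses are not given: they have to be found in the camera images.
- square: flat L-shaped steel carpenter's square with a blue handle, about 0.3 kg. Origin: underside of the heel (outer corner, where the two outer edges meet). Its legs run along +x and +y from the heel, each 130 mm long, 24 wide, 12 thick; the outer edges are its faces y=0 and x=0. A 10 mm high diagonal brace between the legs carries the handle.
- square_handle (a point): grip point inside the upright blue handle bar of the square, at x=50, y=50, z=40 mm of the square, same axes. The bar is 62 mm long along the square's (1,-1) diagonal and 18 mm wide across it, along (1,1), which points away from the heel; its flat sides are free from 12 to 56 mm above the underside
- frame: picture frame corner on a 200 x 200 x 12 mm plywood board fixed to the worktop. Origin: on the worktop, below the INNER corner; +x runs along the fixed rail, +y along the other when square; board from -30 to 170 in x, y. Fixed corner post: inner face x=0, y -22 to 29, 36 tall above the board. When home, the square's axes coincide with these, its underside 12 mm or a little more up
- fixed_rail (a point): middle of the top inner edge of the fixed dark rail: x=82.5, y=0, z=48 mm of the frame, same axes. That rail is 165 long, 22 thick, 36 mm tall above the board; its inner face is the plane y=0 of the frame from x=0 to 165 mm, the rail lying on the -y side
- swing_rail (a point): top inner edge at the free end of the paler swinging rail (134 long, 22 thick, 36 mm tall), which turns with it. It pivots on an upright sprung pin whose axis is at x=0, y=30 mm of the frame, 135 mm from this point along the rail (its y axis); its inner face is its plane x=0, the rail lying on its -x side
- stud (a joint): angle of the swinging rail, rad: 0 = exactly square to the fixed rail, positive = leaning inwards, its free end over the board towards the fixed rail. It can travel from -0.08 to 0.24. A weak spring makes it lean in by about 0.16 and brings it back there when let go; at its free end about 2 to 3 N hold it at 0
- honey: closed amber honey jar, 72 mm wide, 170 tall; a bystander, origin at the centre of its underside
- mug: blue mug, 80 mm wide, 90 tall; a bystander, origin at the centre of its underside
- tape: yellow roll of tape lying flat, 64 mm wide, 19 high; a bystander, origin at the centre of its underside
- candle: cream pillar candle, 68 mm wide, 82 tall; a bystander, origin at the centre of its underside
- glue: upright glue stick with blue cap, 30 mm wide, 93 tall; a bystander, origin at the centre of its underside
- toy: small round red toy figure, 56 mm wide, 48 tall; a bystander, origin at the centre of its underside

How it is judged:
By the outcome, as a careful person would: the job done as asked, in the order asked, and still so for the second after the job is handed in, while the arm keeps its last pose, push and grip.
It also fails if it takes over 42 s, if anything falls off the work surface, if the arm or the gripper's body presses on something with over 40 N, if the wrist force passes 120 N, or if a joint passes its speed limit or range.

## Robot

A 6-joint arm with a two-finger parallel gripper is mounted at the origin on the work surface. World frame = base frame: x ahead of the robot, y to its left, z up, the work surface at z = 0. Lengths are in m, angles in rad, forces in N, time in s.
With the tool pointing down it reaches from about 0.35 to 0.925 m from the base axis. Payload 6.4 kg.
Tool frame: the origin (TCP) lies midway between the tips of the shut fingers; the grasp point (between the pads) lies 19 mm behind it; z points along the fingers, y is the line along which they close (so a half turn about z gives the same grasp; the last joint's range is limited). The gripper opens to 85 mm and grips with 20 to 120 N. Pads are 22 mm wide; open, the fingers measure 114 mm over their backs; the gripper's body (76 mm by 85 mm) begins 54 mm behind the grasp point. The pads swing forward as they close: fully open they stand 13 mm farther back than shut.
Start: joints at [-1.417, 0.245, 1.558, -0, 1.339, -0.174], TCP at [0.209, -0.615, 0.231] pointing down, gripper open.
Joint ranges: [-3.13, 3.13], [-1.02, 2.26], [0.13, 2.54], [-0.95, 4.09], [0.21, 2.88], [-2.74, 2.74]. Speed limits (rad/s): [2.57, 2.57, 3.14, 3.14, 3.14, 3.14].

## Interface

Orientations are given as a unit quaternion [w, x, y, z].
In Python, from rig import * gives the robot as it stands.
- The arm moves only by the shell command python3 -m handwheel 'ROWS' [OPENING] [FORCE]. ROWS is JSON, a list of rows, each an object of numbers: "dx", "dy", "dz": the shift along the tool's x, y, z in cm; "rx", "ry", "rz": the turn, a rotation vector about the tool's x, y, z in rad. A call has exactly 8 rows; each row shifts and turns the commanded pose from where the row before left it, along the tool's axes as they then stand; what a row does not reach is not made up. A row lasts 1/10 s, in which the tool goes at most 50 mm and 8.59 degrees, less where a joint would pass 70% of its speed; a pose out of reach is approached as far as the arm can. A call with a gripper value outside its range is refused whole. OPENING is the closure in counts, from 0 (fully open) to 255 (shut), set as the call begins (- or left out, the last holds). The fingers move at their own pace and stop on an object; FORCE is the grip in N (left out, the last holds). Time passes only in rows, so rows that do not move let the fingers close, or fill a call up. It gives the time, the measured TCP pose, the force, the opening and the grip force at its end, in the units of the state.
- observe(): the state, without advancing time (a new reading comes with each control period).
- read_camera(name): name is "scene" or "side" or "wrist"; returns a dict with "pixels" (420x560x3 uint8, red, green, blue), "depth" (420x560 float32, m along the optical axis (not along the pixel's ray), 0 where there is no reading), "fx", "fy", "cx", "cy" (pixels), "world_to_cam" (4x4, takes a point from world to camera coordinates). Camera axes: x right, y down, z forward; pixel columns grow to the right and rows downward; lengths in m; the calibration is good to about 2 mm. The wrist camera is an equidistant fisheye: a pixel r from the principal point sees the ray r / f radians off the axis. A picture is of the moment at which its call begins.
- sign_off(): hands the job in; it is judged then, once.
The state is a dict: "t": time; "joint_positions": joint angles; "qvel": joint speeds; "joint_torque": joint torques, N m; "eef_pos": TCP position; "ee_rot": TCP orientation; "wrist_force": force on the tool from outside, world axes, zero at the start; "moment": the same for the moment, N m; "gripper_width": opening from 0.0 (shut) to 1.0 (fully open); "gripper_force": force on a finger pad.
Only numpy, scipy, OpenCV 4.12 (cv2) and the standard library are available. Lean on these libraries where they do the work, as an engineer would, in place of code of your own. Each camera call takes 0.05 s, during which the arm holds its last target. There are 200 camera calls.

## Working session

There is one attempt and no reset: what is moved stays moved. The work goes in short steps, Python scripts to look and compute and a shell command to move; the robot and the scene stay as the last step left them, time stands still between calls to the robot, and variables do not carry over. Pictures are saved under pics/ and viewed, at most 10 in all, crops included, and the job is handed in when it is done.

```bash
mkdir -p pics; ls; python3 - <<'E'
from rig import *
import numpy as np,cv2
s=observe();print({k:np.round(v,3).tolist() for k,v in s.items()})
a=[]
for n in("scene","side"):
    c=read_camera(n);np.savez(f"pics/{n}0.npz",**c);print(n,c["fx"],c["fy"],c["cx"],c["cy"],np.round(c["world_to_cam"],3).tolist())
    cv2.imwrite(f"pics/{n}0.png",c["pixels"][:,:,::-1])
E
```

```text
pics
{'t': 0.0, 'joint_positions': [-1.417, 0.246, 1.559, 0.0, 1.339, -0.174], 'qvel': [-0.001, 0.0, -0.0, 0.002, 0.002, -0.001], 'joint_torque': [-0.001, -42.95, -32.614, -0.0, 0.005, 0.0], 'eef_pos': [0.209, -0.615, 0.23], 'ee_rot': [-0.001, 0.987, 0.163, 0.0], 'wrist_force': [-0.799, 0.206, -0.245], 'moment': [-0.011, 0.044, -0.014], 'gripper_force': 0.0, 'gripper_width': 1.001}
scene 497.0216271994031 497.0216271994031 283.8222126335935 200.045902964951 [[-0.19, 0.982, 0.011, 0.134], [0.715, 0.146, -0.684, -0.349], [-0.673, -0.123, -0.729, 1.586], [0.0, 0.0, 0.0, 1.0]]
side 542.4867138182029 542.4867138182029 285.6735104052883 210.58679680131675 [[-0.993, -0.12, 0.004, 0.587], [-0.096, 0.773, -0.626, 0.095], [0.072, -0.622, -0.779, 1.034], [0.0, 0.0, 0.0, 1.0]]
```

View pics/scene0.png

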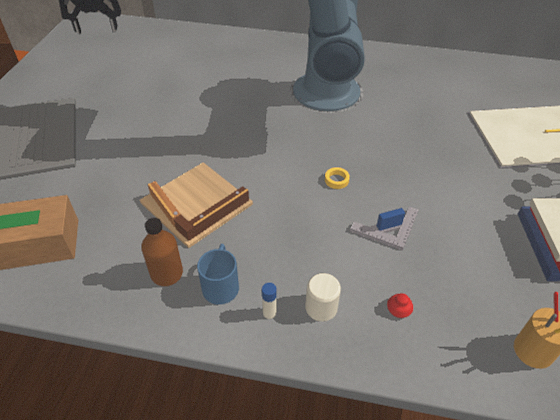

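View pics/side0.png

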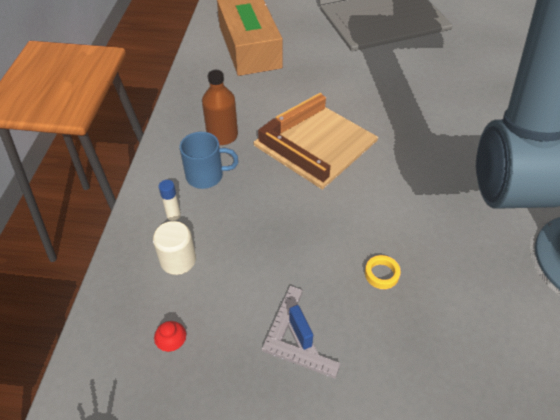

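The scene view shows the frame around (195,205), with the dark fixed rail at front right (185,235)-(248,195) and the pale swinging rail at (150,185)-(185,232). The square has its heel at (402,247) and its blue handle at (391,219). In the side view the frame is around (318,140), the square's heel is at (264,347) and the handle at (300,325).

```bash
cat > h.py <<'E'
import numpy as np,cv2
def load(f): return dict(np.load(f))
def cloud(c):
    v,u=np.mgrid[:420,:560];d=c["depth"]
    P=np.stack([(u-c["cx"])/c["fx"]*d,(v-c["cy"])/c["fy"]*d,d],-1)
    W=np.linalg.inv(c["world_to_cam"]);return P@W[:3,:3].T+W[:3,3]
def ray(c,u,v,z):
    W=np.linalg.inv(c["world_to_cam"]);r=W[:3,:3]@[(u-c["cx"])/c["fx"],(v-c["cy"])/c["fy"],1];o=W[:3,3]
    return o+r*(z-o[2])/r[2]
E
python3 - <<'E'
from h import *
np.set_printoptions(precision=4,suppress=True)
for n,sq,fr in (("scene",(340,200,430,255),(130,155,260,250)),("side",(255,280,345,380),(250,90,385,190))):
    c=load(f"pics/{n}0.npz");P=cloud(c);I=c["pixels"].astype(int);H=cv2.cvtColor(c["pixels"],cv2.COLOR_RGB2HSV)
    print(n)
    x0,y0,x1,y1=sq;m=np.zeros((420,560),bool);m[y0:y1,x0:x1]=1
    b=m&(H[...,0]>100)&(H[...,0]<130)&(H[...,1]>120)
    t=P[b&(P[...,2]>.050)&(P[...,2]<.062)];print("handle top",len(t),t.mean(0),cv2.minAreaRect((t[:,:2]*1000).astype(np.float32)))
    t=P[m&(P[...,2]>.007)&(P[...,2]<.016)];print("L rect",len(t));h=cv2.convexHull((t[:,:2]*1000).astype(np.float32));a,tri=cv2.minEnclosingTriangle(h);print(tri.reshape(-1,2))
    x0,y0,x1,y1=fr;m[:]=0;m[y0:y1,x0:x1]=1
    top=m&(P[...,2]>.043)&(P[...,2]<.053)
    brown=I[...,0]<120
    for nm,k in(("dark",top&brown),("pale",top&~brown)):
        t=P[k]
        if len(t)>10:print(nm,len(t),cv2.minAreaRect((t[:,:2]*1000).astype(np.float32)),t.mean(0))
    t=P[m&(P[...,2]>.007)&(P[...,2]<.017)];print("board",len(t),cv2.boxPoints(cv2.minAreaRect((t[:,:2]*1000).astype(np.float32))))
    q=(m|0).astype(bool)
c=load("pics/side0.npz")
print("heel",ray(c,264,347,.012),ray(c,297,287,.012),ray(c,336,374,.012))
c=load("pics/scene0.npz")
print("heel",ray(c,402,247,.012),ray(c,351,229,.012),ray(c,417,209,.012))
for n,r in(("scene",(130,155,260,250)),("side",(250,90,385,190))):
    I=load(f"pics/{n}0.npz")["pixels"];cv2.imwrite(f"pics/{n}0c.png",cv2.resize(I[r[1]:r[3],r[0]:r[2],::-1],None,fx=4,fy=4,interpolation=cv2.INTER_CUBIC))
a=cv2.imread("pics/scene0c.png");b=cv2.imread("pics/side0c.png");a=cv2.resize(a,(400,292));b=cv2.resize(b,(400,292));
cv2.imwrite("pics/fr.png",np.hstack([a,b]))
E
```

```text
scene
handle top 136 [0.5398 0.2231 0.0547] ((539.8377075195312, 222.32391357421875), (17.893247604370117, 59.083988189697266), 29.330310821533203)
L rect 914
[[605.6368 256.0929]
 [561.3454 107.2294]
 [455.5835 295.5292]]
dark 489 ((612.5364379882812, -249.5361328125), (241.67819213867188, 197.26055908203125), 88.1646499633789) [ 0.616  -0.2134  0.0463]
pale 595 ((597.417236328125, -244.4276885986328), (128.6922149658203, 247.3839569091797), 5.994279861450195) [ 0.5946 -0.2616  0.0467]
board 3075 [[ 412.742  -280.587 ]
 [ 579.0524 -395.2016]
 [ 695.1709 -226.7088]
 [ 528.8605 -112.0943]]
side
handle top 360 [0.5393 0.2264 0.056 ] ((539.5135498046875, 224.91567993164062), (17.04084587097168, 60.637935638427734), 29.905519485473633)
L rect 2016
[[452.2649 298.2527]
 [601.0353 259.7767]
 [563.4277 111.1278]]
dark 450 ((591.892578125, -194.97756958007812), (51.19346237182617, 187.99899291992188), 54.107906341552734) [ 0.6133 -0.2018  0.0475]
pale 837 ((550.7728881835938, -250.13058471679688), (188.15130615234375, 189.3290557861328), 53.519081115722656) [ 0.5931 -0.2491  0.0481]
board 3739 [[ 410.6771 -278.1787]
 [ 574.8711 -394.9177]
 [ 694.4981 -226.6618]
 [ 530.3041 -109.9227]]
heel [0.5967 0.2562 0.012 ] [0.5542 0.1343 0.012 ] [0.4741 0.2883 0.012 ]
heel [0.5995 0.2556 0.012 ] [0.569  0.1352 0.012 ] [0.4726 0.2884 0.012 ]
```

View pics/fr.png

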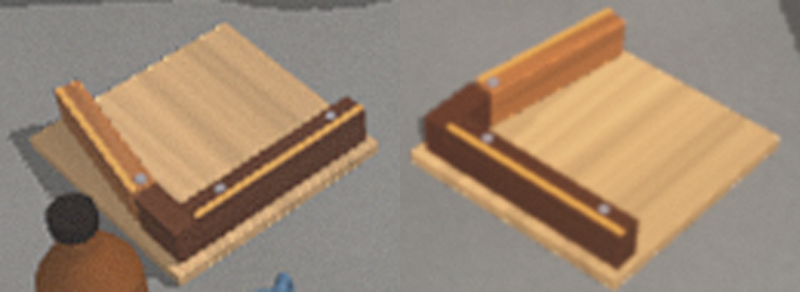

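```bash
R='x'; python3 -m handwheel '[{"dx":2.92,"dy":-3.44},{"dx":2.92,"dy":-3.44},{"dx":2.92,"dy":-3.44},{"dx":2.92,"dy":-3.44},{"dx":2.92,"dy":-3.44},{"dx":2.92,"dy":-3.44},{"dx":2.92,"dy":-3.44},{"dx":2.92,"dy":-3.44}]' 0 && python3 -m handwheel '[{"dx":2.92,"dy":-3.44},{"dx":2.92,"dy":-3.44},{"dx":2.92,"dy":-3.44},{"dx":2.92,"dy":-3.44},{"dx":2.92,"dy":-3.44},{"dx":2.92,"dy":-3.44},{"dx":2.92,"dy":-3.44},{"dx":2.92,"dy":-3.44}]' && python3 -m handwheel '[{"dx":2.92,"dy":-3.44},{"dx":2.92,"dy":-3.44},{"dx":2.92,"dy":-3.44},{"dx":2.92,"dy":-3.44},{"rz":-0.14},{"rz":-0.14},{"rz":-0.14},{"rz":-0.14}]' && python3 -m handwheel '[{"rz":-0.15},{"rz":-0.15},{"rz":-0.15},{"rz":-0.15},{"rz":-0.15},{"rz":-0.15},{"rz":-0.15},{"rz":-0.15}]'
```

```text
invalid input
```

```bash
python3 -m handwheel '[{"dx":2.92,"dy":-3.44,"dz":0,"rx":0,"ry":0,"rz":0},{"dx":2.92,"dy":-3.44,"dz":0,"rx":0,"ry":0,"rz":0},{"dx":2.92,"dy":-3.44,"dz":0,"rx":0,"ry":0,"rz":0},{"dx":2.92,"dy":-3.44,"dz":0,"rx":0,"ry":0,"rz":0},{"dx":2.92,"dy":-3.44,"dz":0,"rx":0,"ry":0,"rz":0},{"dx":2.92,"dy":-3.44,"dz":0,"rx":0,"ry":0,"rz":0},{"dx":2.92,"dy":-3.44,"dz":0,"rx":0,"ry":0,"rz":0},{"dx":2.92,"dy":-3.44,"dz":0,"rx":0,"ry":0,"rz":0}]'
```

```text
t: 0.9
eef_pos: [0.342, -0.2777, 0.2309]
ee_rot: [-0.0, 0.987, 0.163, -0.0]
wrist_force: [1.1, -0.8, 0.4]
gripper_width: 1.0
gripper_force: 0.0
```

```bash
python3 -m handwheel '[{"dx":2.92,"dy":-3.44,"dz":0,"rx":0,"ry":0,"rz":0},{"dx":2.92,"dy":-3.44,"dz":0,"rx":0,"ry":0,"rz":0},{"dx":2.92,"dy":-3.44,"dz":0,"rx":0,"ry":0,"rz":0},{"dx":2.92,"dy":-3.44,"dz":0,"rx":0,"ry":0,"rz":0},{"dx":2.92,"dy":-3.44,"dz":0,"rx":0,"ry":0,"rz":0},{"dx":2.92,"dy":-3.44,"dz":0,"rx":0,"ry":0,"rz":0},{"dx":2.92,"dy":-3.44,"dz":0,"rx":0,"ry":0,"rz":0},{"dx":2.92,"dy":-3.44,"dz":0,"rx":0,"ry":0,"rz":0}]'
python3 -m handwheel '[{"dx":2.92,"dy":-3.44,"dz":0,"rx":0,"ry":0,"rz":0},{"dx":2.92,"dy":-3.44,"dz":0,"rx":0,"ry":0,"rz":0},{"dx":2.92,"dy":-3.44,"dz":0,"rx":0,"ry":0,"rz":0},{"dx":2.92,"dy":-3.44,"dz":0,"rx":0,"ry":0,"rz":0},{"dx":0,"dy":0,"dz":0,"rx":0,"ry":0,"rz":-0.145},{"dx":0,"dy":0,"dz":0,"rx":0,"ry":0,"rz":-0.145},{"dx":0,"dy":0,"dz":0,"rx":0,"ry":0,"rz":-0.145},{"dx":0,"dy":0,"dz":0,"rx":0,"ry":0,"rz":-0.145}]'
python3 -m handwheel '[{"dx":0,"dy":0,"dz":0,"rx":0,"ry":0,"rz":-0.147},{"dx":0,"dy":0,"dz":0,"rx":0,"ry":0,"rz":-0.147},{"dx":0,"dy":0,"dz":0,"rx":0,"ry":0,"rz":-0.147},{"dx":0,"dy":0,"dz":0,"rx":0,"ry":0,"rz":-0.147},{"dx":0,"dy":0,"dz":0,"rx":0,"ry":0,"rz":-0.147},{"dx":0,"dy":0,"dz":0,"rx":0,"ry":0,"rz":-0.147},{"dx":0,"dy":0,"dz":0,"rx":0,"ry":0,"rz":-0.147},{"dx":0,"dy":0,"dz":0,"rx":0,"ry":0,"rz":-0.147}]'
python3 - <<'E'
from rig import *
from h import *
c=read_camera("wrist");np.savez("pics/w1.npz",**c);cv2.imwrite("pics/w1.png",c["pixels"][:,:,::-1])
s=observe();print(c["fx"],s["joint_positions"],s["eef_pos"],s["ee_rot"])
E
```

```text
t: 1.7
eef_pos: [0.4745, 0.0581, 0.2311]
ee_rot: [0.0, 0.987, 0.163, -0.0]
wrist_force: [0.5, -0.9, 1.0]
gripper_width: 1.003
gripper_force: 0.0
t: 2.5
eef_pos: [0.5403, 0.2241, 0.2306]
ee_rot: [-0.0, 0.897, 0.441, -0.001]
wrist_force: [0.3, 0.3, 0.5]
gripper_width: 0.998
gripper_force: 0.0
t: 3.3
eef_pos: [0.5403, 0.2239, 0.2307]
ee_rot: [-0.0, 0.502, 0.865, -0.0]
wrist_force: [0.6, 0.7, -0.1]
gripper_width: 1.004
gripper_force: 0.0
325.19226210127806 [ 1.99123629e-01  9.56681747e-02  1.72811435e+00  1.00435644e-05
  1.31889323e+00 -3.23560671e-01] [0.54033502 0.22391074 0.23071923] [-4.09220956e-04  5.00396940e-01  8.65795940e-01 -3.54737078e-04]
```

View pics/w1.png

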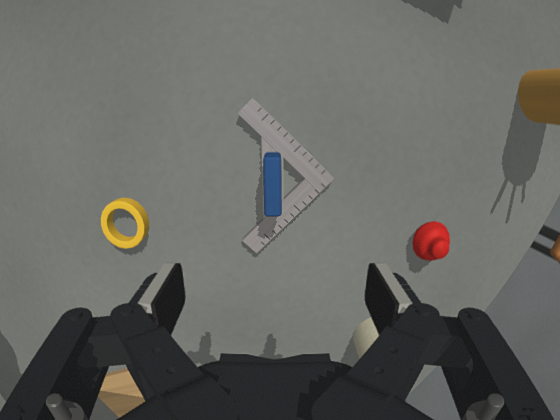

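The wrist view shows the handle at (272,184), nearly upright in the image, so the fingers are aligned with its flats. The heel is at (332,178). Next I measure it through the fisheye model.

```bash
cat >> h.py <<'E'
def fray(c,uv,z):
    uv=np.atleast_2d(np.asarray(uv,float));d=uv-[c["cx"],c["cy"]];r=np.linalg.norm(d,axis=1);th=r/c["fx"]
    k=np.c_[d/r[:,None]*np.sin(th)[:,None],np.cos(th)]
    W=np.linalg.inv(c["world_to_cam"]);k=k@W[:3,:3].T;o=W[:3,3]
    return o+k*((z-o[2])/k[:,2])[:,None]
E
python3 - <<'E'
from h import *
np.set_printoptions(precision=4,suppress=True)
c=load("pics/w1.npz");H=cv2.cvtColor(c["pixels"],cv2.COLOR_RGB2HSV)
m=(H[...,0]>100)&(H[...,0]<130)&(H[...,1]>120);m[:, :240]=0;m[:,310:]=0;m[:140]=0;m[230:]=0
v,u=np.nonzero(m&(H[...,2]>120));
print(len(v),np.median(H[...,2][m]))
v,u=np.nonzero(m);P=fray(c,np.c_[u,v],.056);print(cv2.minAreaRect((P[:,:2]*1000).astype(np.float32)))
print(fray(c,[(332.5,178.5),(252,98),(254,255),(238,117),(243,242)],.012))
E
```

```text
812 126.0
((537.3234252929688, 224.29136657714844), (16.216562271118164, 63.79006576538086), 30.058332443237305)
[[0.5983 0.2565 0.012 ]
 [0.4745 0.2896 0.012 ]
 [0.5664 0.1282 0.012 ]
 [0.4714 0.2637 0.012 ]
 [0.5466 0.1367 0.012 ]]
```

```bash
python3 -m handwheel '[{"dx":0.1,"dy":-0.2,"dz":4,"rx":0,"ry":0,"rz":0},{"dx":0,"dy":0,"dz":4,"rx":0,"ry":0,"rz":0},{"dx":0,"dy":0,"dz":4,"rx":0,"ry":0,"rz":0},{"dx":0,"dy":0,"dz":3,"rx":0,"ry":0,"rz":0},{"dx":0,"dy":0,"dz":3,"rx":0,"ry":0,"rz":0},{"dx":0,"dy":0,"dz":2,"rx":0,"ry":0,"rz":0},{"dx":0,"dy":0,"dz":0.9,"rx":0,"ry":0,"rz":0},{"dx":0,"dy":0,"dz":0,"rx":0,"ry":0,"rz":0}]'
python3 -m handwheel '[{"dx":0,"dy":0,"dz":0,"rx":0,"ry":0,"rz":0},{"dx":0,"dy":0,"dz":0,"rx":0,"ry":0,"rz":0},{"dx":0,"dy":0,"dz":0,"rx":0,"ry":0,"rz":0},{"dx":0,"dy":0,"dz":0,"rx":0,"ry":0,"rz":0},{"dx":0,"dy":0,"dz":0,"rx":0,"ry":0,"rz":0},{"dx":0,"dy":0,"dz":0,"rx":0,"ry":0,"rz":0},{"dx":0,"dy":0,"dz":0,"rx":0,"ry":0,"rz":0},{"dx":0,"dy":0,"dz":0,"rx":0,"ry":0,"rz":0}]' 255 80
```

```text
t: 4.15
eef_pos: [0.5374, 0.2236, 0.0209]
ee_rot: [-0.001, 0.505, 0.863, -0.001]
wrist_force: [-0.0, -0.5, -0.3]
gripper_width: 1.003
gripper_force: 0.0
t: 4.95
eef_pos: [0.5391, 0.224, 0.0231]
ee_rot: [0.0, 0.505, 0.863, 0.0]
wrist_force: [-0.2, -0.4, 5.1]
gripper_width: 0.2
gripper_force: 79.2
```

```bash
python3 -m handwheel '[{"dx":0,"dy":0,"dz":-3,"rx":0,"ry":0,"rz":0},{"dx":0,"dy":0,"dz":-4.5,"rx":0,"ry":0,"rz":0},{"dx":0,"dy":0,"dz":-4.5,"rx":0,"ry":0,"rz":0},{"dx":0,"dy":0,"dz":0,"rx":0,"ry":0,"rz":0.11},{"dx":0,"dy":0,"dz":0,"rx":0,"ry":0,"rz":0.12},{"dx":0,"dy":0,"dz":0,"rx":0,"ry":0,"rz":0.11},{"dx":-3,"dy":-0.5,"dz":0,"rx":0,"ry":0,"rz":0},{"dx":-4.6,"dy":-0.7,"dz":0,"rx":0,"ry":0,"rz":0}]'
python3 -m handwheel '[{"dx":-4.8,"dy":-0.8,"dz":0,"rx":0,"ry":0,"rz":0},{"dx":-4.8,"dy":-0.8,"dz":0,"rx":0,"ry":0,"rz":0},{"dx":-4.8,"dy":-0.8,"dz":0,"rx":0,"ry":0,"rz":0},{"dx":-4.8,"dy":-0.8,"dz":0,"rx":0,"ry":0,"rz":0},{"dx":-4.8,"dy":-0.8,"dz":0,"rx":0,"ry":0,"rz":0},{"dx":-4.8,"dy":-0.8,"dz":0,"rx":0,"ry":0,"rz":0},{"dx":-4.8,"dy":-0.8,"dz":0,"rx":0,"ry":0,"rz":0},{"dx":-4.4,"dy":-0.5,"dz":0,"rx":0,"ry":0,"rz":0}]'
python3 -m handwheel '[{"dx":0,"dy":0,"dz":0,"rx":0,"ry":0,"rz":0},{"dx":0,"dy":0,"dz":0,"rx":0,"ry":0,"rz":0},{"dx":0,"dy":0,"dz":0,"rx":0,"ry":0,"rz":0},{"dx":0,"dy":0,"dz":0,"rx":0,"ry":0,"rz":0},{"dx":0,"dy":0,"dz":0,"rx":0,"ry":0,"rz":0},{"dx":0,"dy":0,"dz":0,"rx":0,"ry":0,"rz":0},{"dx":0,"dy":0,"dz":0,"rx":0,"ry":0,"rz":0},{"dx":0,"dy":0,"dz":0,"rx":0,"ry":0,"rz":0}]'
python3 - <<'E'
from rig import *
from h import *
c=read_camera("wrist");np.savez("pics/w2.npz",**c);I=c["pixels"][60:330,100:470,::-1];cv2.imwrite("pics/w2.png",cv2.resize(I,None,fx=2,fy=2))
E
```

```text
t: 5.75
eef_pos: [0.5384, 0.1476, 0.1409]
ee_rot: [-0.001, 0.642, 0.767, -0.001]
wrist_force: [0.8, -1.1, -3.5]
gripper_width: 0.196
gripper_force: 78.9
t: 6.55
eef_pos: [0.5437, -0.2396, 0.1409]
ee_rot: [-0.001, 0.644, 0.765, -0.0]
wrist_force: [1.0, -0.1, -2.7]
gripper_width: 0.2
gripper_force: 78.8
t: 7.35
eef_pos: [0.5451, -0.2377, 0.1424]
ee_rot: [0.0, 0.643, 0.766, 0.0]
wrist_force: [0.6, 0.8, -2.9]
gripper_width: 0.199
gripper_force: 78.9
```

View pics/w2.png

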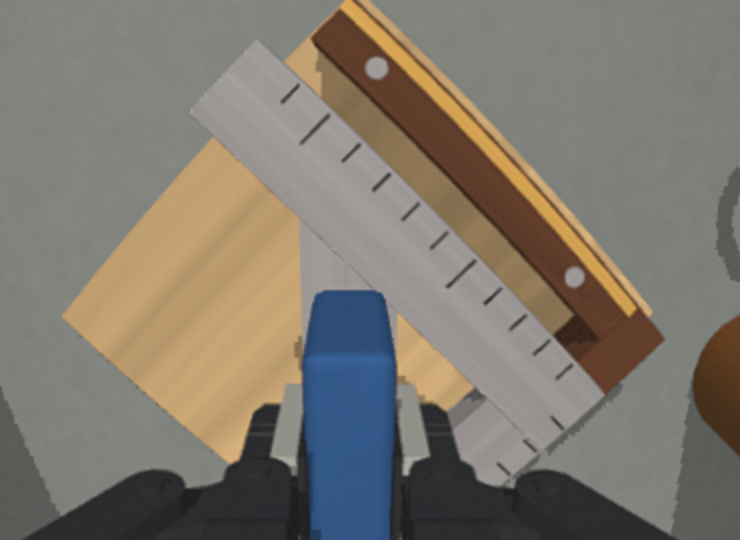

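The square is level in the grip, with its heel at crop (605,390) and leg end at (257,40). The fixed rail's inner top edge runs from (312,38) to about (598,338).

```bash
python3 - <<'E'
from h import *
np.set_printoptions(precision=4,suppress=True)
c=load("pics/w2.npz")
f=lambda p,z:fray(c,np.array(p)/2+[100,60],z)
s=f([(257,40),(605,390)],.132);r=f([(312,38),(598,338)],.048);b=f([(343,0),(652,315),(63,317)],.048)
for q in(s,r):
    d=q[0]-q[1];print(q[:,:2],np.linalg.norm(d),np.degrees(np.arctan2(d[1],d[0])))
print("board left corner",f([(63,317)],.012))
# subpixel-ish line: dark-rail/shadow edges from fine points
x=np.array([-np.cos(np.radians(35.2)),np.sin(np.radians(35.2))]);y=np.array([-x[1],x[0]])
o=np.array([.6505,-.236]);print("frame coords square",(s[:,:2]-o)@np.c_[x,y],"rail",(r[:,:2]-o)@np.c_[x,y])
E
```

```text
[[ 0.5092 -0.1533]
 [ 0.6146 -0.2249]] 0.12744247134738865 145.8254611944021
[[ 0.5156 -0.1432]
 [ 0.6489 -0.2357]] 0.16213564286102694 145.25108772859096
board left corner [[ 0.4156 -0.2802  0.012 ]]
frame coords square [[0.1632 0.0139]
 [0.0357 0.0116]] rail [[0.1637 0.0019]
 [0.0015 0.0007]]
```

```bash
python3 -m handwheel '[{"dx":0,"dy":0,"dz":3,"rx":0,"ry":0,"rz":0},{"dx":0,"dy":0,"dz":3,"rx":0,"ry":0,"rz":0},{"dx":0,"dy":0,"dz":2,"rx":0,"ry":0,"rz":0},{"dx":0,"dy":0,"dz":1.5,"rx":0,"ry":0,"rz":0},{"dx":0,"dy":0,"dz":0.7,"rx":0,"ry":0,"rz":0},{"dx":0,"dy":0,"dz":0.35,"rx":0,"ry":0,"rz":0},{"dx":0,"dy":0,"dz":0,"rx":0,"ry":0,"rz":0},{"dx":0,"dy":0,"dz":0,"rx":0,"ry":0,"rz":0}]'
python3 - <<'E'
from rig import *
from h import *
c=read_camera("wrist");np.savez("pics/w3.npz",**c);a=c["pixels"][60:330,100:470,::-1]
cv2.imwrite("pics/w3.png",cv2.resize(a,None,fx=2,fy=2))
E
```

```text
t: 8.2
eef_pos: [0.5458, -0.2384, 0.0379]
ee_rot: [0.001, 0.643, 0.766, 0.0]
wrist_force: [-0.4, -0.3, -3.2]
gripper_width: 0.197
gripper_force: 78.9
```

View pics/w3.png

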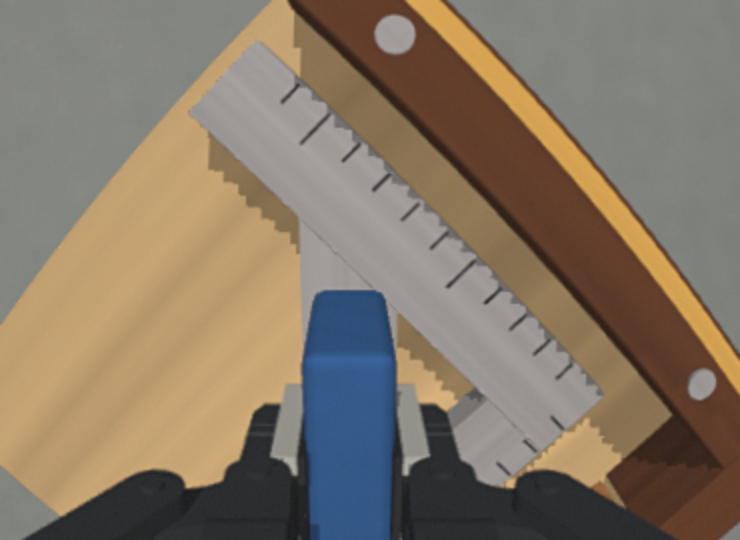

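In this view the square sits inside the frame clear of both rails, and the leg is parallel to the fixed rail. Next I slide it towards the corner, stopping short of contact.

```bash
python3 -m handwheel '[{"dx":0.32,"dy":0.32,"dz":0.1,"rx":0,"ry":0,"rz":0},{"dx":0.3,"dy":0.3,"dz":0,"rx":0,"ry":0,"rz":0},{"dx":-0.5,"dy":0.5,"dz":0,"rx":0,"ry":0,"rz":0},{"dx":-0.5,"dy":0.5,"dz":0,"rx":0,"ry":0,"rz":0},{"dx":-0.5,"dy":0.5,"dz":0,"rx":0,"ry":0,"rz":0},{"dx":-0.4,"dy":0.4,"dz":0,"rx":0,"ry":0,"rz":0},{"dx":-0.2,"dy":0.2,"dz":0,"rx":0,"ry":0,"rz":0},{"dx":-0.1,"dy":0.1,"dz":0,"rx":0,"ry":0,"rz":0}]'
python3 -m handwheel '[{"dx":0,"dy":0,"dz":0,"rx":0,"ry":0,"rz":0},{"dx":0,"dy":0,"dz":0,"rx":0,"ry":0,"rz":0},{"dx":0,"dy":0,"dz":0,"rx":0,"ry":0,"rz":0},{"dx":0,"dy":0,"dz":0,"rx":0,"ry":0,"rz":0},{"dx":0,"dy":0,"dz":0,"rx":0,"ry":0,"rz":0},{"dx":0,"dy":0,"dz":0,"rx":0,"ry":0,"rz":0},{"dx":0,"dy":0,"dz":0,"rx":0,"ry":0,"rz":0},{"dx":0,"dy":0,"dz":0,"rx":0,"ry":0,"rz":0}]'
cat > st.py <<'E'
from rig import *
import numpy as np
s=observe();a=np.radians(145);x=np.array([np.cos(a),np.sin(a)]);y=np.array([-x[1],x[0]])
o=np.array([.6505,-.2360]);p=np.array(s["eef_pos"]);f=np.array(s["wrist_force"])
q=s["ee_rot"];yaw=2*np.degrees(np.arctan2(q[2],q[1]))+45
print("heel in frame mm",((p[:2]-o)@np.c_[x,y]*1000-50).round(1),"z",p[2].round(4),"yaw",yaw.round(2),"F frame",(f[:2]@np.c_[x,y]).round(1),f[2].round(1),"Mz",np.round(s["moment"],2))
E
python3 st.py
```

```text
t: 9.05
eef_pos: [0.5754, -0.2488, 0.0355]
ee_rot: [-0.001, 0.644, 0.765, -0.0]
wrist_force: [-2.0, 0.3, -1.4]
gripper_width: 0.2
gripper_force: 78.9
t: 9.85
eef_pos: [0.5754, -0.2485, 0.0357]
ee_rot: [-0.0, 0.643, 0.766, 0.0]
wrist_force: [-2.2, 0.1, -3.8]
gripper_width: 0.198
gripper_force: 78.7
heel in frame mm [4.4 3.3] z 0.0357 yaw 144.91 F frame [1.9 1.2] -3.8 Mz [ 0.15  0.48 -0.22]
```

```bash
python3 -m handwheel '[{"dx":0.1,"dy":0.1,"dz":0,"rx":0,"ry":0,"rz":0},{"dx":0.05,"dy":0.05,"dz":0,"rx":0,"ry":0,"rz":0},{"dx":-0.1,"dy":0.1,"dz":0,"rx":0,"ry":0,"rz":0},{"dx":-0.1,"dy":0.1,"dz":0,"rx":0,"ry":0,"rz":0},{"dx":0,"dy":0,"dz":0,"rx":0,"ry":0,"rz":0},{"dx":0,"dy":0,"dz":0,"rx":0,"ry":0,"rz":0},{"dx":0,"dy":0,"dz":0,"rx":0,"ry":0,"rz":0},{"dx":0,"dy":0,"dz":0,"rx":0,"ry":0,"rz":0}]' >/dev/null; python3 st.py
python3 -m handwheel '[{"dx":0.05,"dy":0.05,"dz":0,"rx":0,"ry":0,"rz":0},{"dx":0.03,"dy":0.03,"dz":0,"rx":0,"ry":0,"rz":0},{"dx":-0.05,"dy":0.05,"dz":0,"rx":0,"ry":0,"rz":0},{"dx":-0.02,"dy":0.02,"dz":0,"rx":0,"ry":0,"rz":0},{"dx":0,"dy":0,"dz":0,"rx":0,"ry":0,"rz":0},{"dx":0,"dy":0,"dz":0,"rx":0,"ry":0,"rz":0},{"dx":0,"dy":0,"dz":0,"rx":0,"ry":0,"rz":0},{"dx":0,"dy":0,"dz":0,"rx":0,"ry":0,"rz":0}]' >/dev/null; python3 st.py
```

```text
heel in frame mm [1.4 1.1] z 0.0358 yaw 144.92 F frame [2.8 0.4] -2.0 Mz [ 0.2   0.52 -0.2 ]
heel in frame mm [1.2 0.5] z 0.0356 yaw 144.95 F frame [5.2 4.3] -1.5 Mz [ 0.02  1.31 -0.07]
```

```bash
python3 -m handwheel '[{"dx":0,"dy":0.06,"dz":0,"rx":0,"ry":0,"rz":0},{"dx":0,"dy":0.04,"dz":0,"rx":0,"ry":0,"rz":0},{"dx":0,"dy":0,"dz":0,"rx":0,"ry":0,"rz":0},{"dx":0,"dy":0,"dz":0,"rx":0,"ry":0,"rz":0},{"dx":0,"dy":0,"dz":0,"rx":0,"ry":0,"rz":0},{"dx":0,"dy":0,"dz":0,"rx":0,"ry":0,"rz":0},{"dx":0,"dy":0,"dz":0,"rx":0,"ry":0,"rz":0},{"dx":0,"dy":0,"dz":0,"rx":0,"ry":0,"rz":0}]' >/dev/null; python3 st.py
python3 - <<'E'
from rig import *
from h import *
c=read_camera("wrist");np.savez("pics/w4.npz",**c);a=c["pixels"][60:330,100:470,::-1]
cv2.imwrite("pics/w4.png",cv2.resize(a,None,fx=2,fy=2))
for n,(x0,y0,x1,y1) in(("scene",(120,145,260,250)),("side",(240,85,380,190))):
    k=read_camera(n);np.savez(f"pics/{n}4.npz",**k);cv2.imwrite(f"pics/{n}4.png",cv2.resize(k["pixels"][y0:y1,x0:x1,::-1],(400,300),interpolation=cv2.INTER_CUBIC))
cv2.imwrite("pics/b4.png",np.hstack([cv2.imread("pics/scene4.png"),cv2.imread("pics/side4.png")]))
E
```

```text
heel in frame mm [1.1 0.3] z 0.0355 yaw 144.97 F frame [9.  5.2] 1.0 Mz [-0.05  1.79 -0.01]
```

View pics/w4.png

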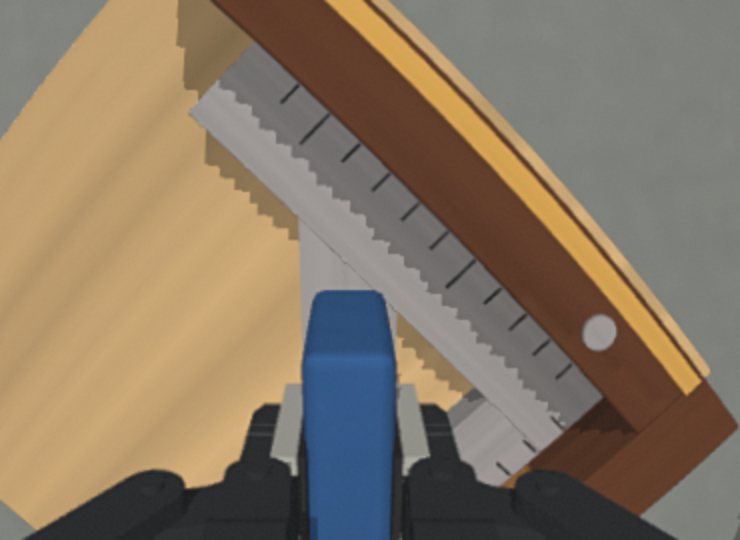

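View pics/b4.png

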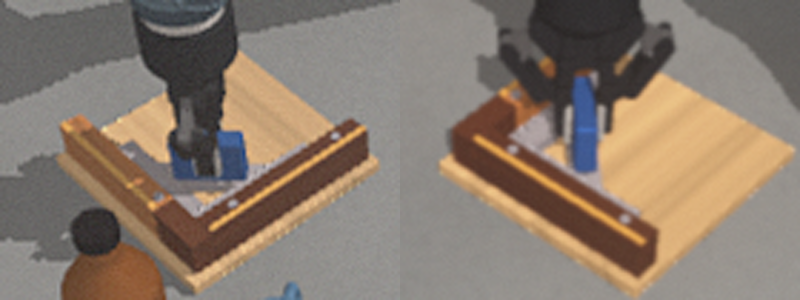

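Both rails look closed onto the square: the leg is flush along the fixed rail and the swinging rail has been pushed out. The force against the fixed rail rose less than I expected, so I press a little more that way to check.

```bash
python3 -m handwheel '[{"dx":0.04,"dy":0.04,"dz":0,"rx":0,"ry":0,"rz":0},{"dx":0.04,"dy":0.04,"dz":0,"rx":0,"ry":0,"rz":0},{"dx":0,"dy":0,"dz":0,"rx":0,"ry":0,"rz":0},{"dx":0,"dy":0,"dz":0,"rx":0,"ry":0,"rz":0},{"dx":0,"dy":0,"dz":0,"rx":0,"ry":0,"rz":0},{"dx":0,"dy":0,"dz":0,"rx":0,"ry":0,"rz":0},{"dx":0,"dy":0,"dz":0,"rx":0,"ry":0,"rz":0},{"dx":0,"dy":0,"dz":0,"rx":0,"ry":0,"rz":0}]' >/dev/null; python3 st.py
python3 - <<'E'
from h import *
np.set_printoptions(precision=4,suppress=True)
# rail angle check: top points of swing/fixed rails from scene+side crops
for n,(x0,y0,x1,y1) in(("scene",(120,145,260,250)),("side",(240,85,380,190))):
    c=load(f"pics/{n}4.npz");f=lambda u,v:ray(c,x0+u*140/400,y0+v*105/300,.048)[:2]
    if n=="scene": p,q,r,s=f(60,122),f(160,240),f(368,155-32),f(205,268-33)
    else: p,q,r,s=f(505,80),f(455,130),f(655-400,235),f(455-400,130)
    if n=="scene":
        d=p-q;print("swing outer edge yaw-90",np.degrees(np.arctan2(d[1],d[0]))%360-90,p,q)
    d=r-s;print(n,"fixed",np.degrees(np.arctan2(d[1],d[0])))
E
```

```text
heel in frame mm [1.1 0.3] z 0.0356 yaw 144.98 F frame [9.4 9.9] 2.6 Mz [-0.49  2.22 -0.  ]
swing outer edge yaw-90 139.73762439297403 [ 0.5708 -0.3822] [ 0.6788 -0.2548]
scene fixed 146.5947290557025
side fixed 150.29840076933587
```

```bash
python3 - <<'E'
from h import *
np.set_printoptions(precision=1,suppress=True)
a=np.radians(145);x=np.array([np.cos(a),np.sin(a)]);y=np.array([-x[1],x[0]]);o=np.array([.6494,-.2357])
for n,(x0,y0,x1,y1) in(("scene",(120,145,260,250)),("side",(240,85,380,190))):
  for k in "04":
    c=load(f"pics/{n}{k}.npz");P=cloud(c);I=c["pixels"].astype(int)
    Q=P[y0:y1,x0:x1].reshape(-1,3);F=(Q[:,:2]-o)@np.c_[x,y]*1000
    t=(Q[:,2]>.044)&(Q[:,2]<.052)&(F[:,0]<35)&(F[:,0]>-35)&(F[:,1]<170)
    out=[]
    for v in range(40,170,20):
        g=t&(abs(F[:,1]-v)<10)
        if g.sum()>5: out.append((v,*np.percentile(F[g,0],[5,50,95]),g.sum()))
    print(n,k);print(np.array(out))
E
```

```text
scene 0
[[ 40.  -20.6 -11.4  -1.7  51. ]
 [ 60.  -17.3  -7.6   2.6  56. ]
 [ 80.  -15.6  -6.    5.4  59. ]
 [100.  -12.4  -3.2   8.1  54. ]
 [120.   -9.4   0.7  10.7  54. ]
 [140.   -6.    2.1  14.6  59. ]
 [160.   -2.8   6.9  16.2  34. ]]
scene 4
[[ 40.  -21.2 -11.   32.7  66. ]
 [ 60.  -21.9  -8.9  29.1  73. ]
 [ 80.  -22.5 -14.1  -2.7  54. ]
 [100.  -23.  -12.6  -2.9  52. ]
 [120.  -23.1 -13.5  -3.9  49. ]
 [140.  -23.3 -14.3  -2.3  49. ]
 [160.  -23.  -14.2  -3.8  34. ]]
side 0
[[ 40.  -19.2  -7.9   1.3  69. ]
 [ 60.  -16.3  -7.5   3.1  63. ]
 [ 80.  -13.3  -3.6   6.9  59. ]
 [100.  -11.   -0.6   9.7  64. ]
 [120.   -7.8   4.1  13.8  64. ]
 [140.   -5.5   6.9  16.   57. ]
 [160.   -2.8   5.3  18.1  42. ]]
side 4
[[ 40.  -21.8 -11.   -1.   55. ]
 [ 80.  -22.6 -14.9  -6.8  28. ]]
```

```bash
python3 -c "
from rig import *
print(sign_off())"
```

```text
the job is handed in; nothing more can be done
None
```

The square is seated in the frame's inner corner, still gripped and pressing about 9–10 N on each side. The swinging rail measures square to within about 1°, and the job is handed in.

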